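Centre the feed jar on the balance and tare it

TASK

The jar of feed pellets was set down off-centre on the small round pan of the bench balance, which reads true only when the load stands over the middle. Nudge the jar with light taps of the fingertips until it stands upright and centred on the pan to within 5 mm, let go of it, and then press the wide tare key all the way down once the jar stands still. Do not take the jar between the fingers, lift it or tip it, and leave the pan itself, the small round power key and the things lying round the balance alone.

Things in the scene. Friction and masses are not known exactly. Their poses are not given: they have to be found in the camera images.
- feed_jar: round amber jar of feed pellets with a black screw lid, loose, standing on the pan of the balance: 64 mm in diameter, 94 mm tall (the lid, the top 16 mm, is 60 mm across), about 0.26 kg (it varies by a third). Origin at the centre of its underside, z up along its axis
- pan_centre (a point): centre of the upper face of the balance's pan, a flat bare steel disc 90 mm in diameter and 4 mm thick, without a rim, about 60 mm above the bench and 16 mm above the housing; two fine dark rings (72 and 84 mm across) are turned in its face, concentric with it. z is its upward normal; the direction of its x and y has no meaning
- scale: compact bench balance, fixed to the bench: white housing 230 mm (its x) by 170 mm (its y), 44 mm high at the back; its front (-x) is a deck that slopes down to the front with a display in the middle and a key either side. Origin at the centre of its underside; the pan's centre is at x = +45 mm, y = 0 in this frame
- tare_top (a point): centre of the top of the tare key, the wide rounded bar key (34 mm by 19 mm) on the deck, at the right of the display as seen from the front; 58 mm to the side of the middle, 123 mm in front of the pan's centre and 41 mm above the bench; the deck slopes by 8 degrees
- tare_key (a joint): travel of the tare key in m: 0 is up, 0.004 is fully down (about 3.5 N); pressed downward, it springs back
- power_top (a point): centre of the top of the power key, the small round one (15 mm) at the left of the display, 58 mm from the middle; not to be pressed
- power_key (a joint): travel of the power key in m: 0 is up, 0.004 is fully down
- scoop: white measuring scoop, 62 by 136 by 42 mm, lying beside the balance on its left (+y); origin at the centre of its underside; to be left alone
- tape_measure: yellow tape measure, 68 by 76 by 31 mm, beside the balance on its right (-y); origin at the centre of its underside; to be left alone
- seed_packet: flat seed packet, 118 by 82 by 11 mm, beside the balance on its right (-y), farther back; origin at the centre of its underside; to be left alone
- pan: the pan as a whole; origin on its pivot, 10 mm under its upper face. The pivot is soft (1.3 N m per rad, stops at 7 degrees each way): the pan leans a few degrees to the heavier side or when the jar is pushed and comes back when let go, so the jar rocks and springs back by 1 to 4 mm after a push. Not to be touched
Things that resemble listed ones, but are neither listed nor needed, are in the scene too. Leave any blue look-alike of the feed_jar alone.

How it is judged:
On the way, in this order (a step that is already met when the one before it is completed fails the run):
1. the jar stands upright, still, untouched and centred on the pan to within 5 mm (horizontal distance between feed_jar and pan_centre below 0.005 m and angle between feed_jar's own z axis and vertical below 0.05 rad and z of feed_jar in the frame of pan_centre between -0.003 and 0.003 m and linear speed of feed_jar below 0.01 m/s and contact force between the arm and feed_jar below 0.05 N and value of joint tare_key below 0.0015 m), for 0.3 s.
2. the tare key is pressed down at least 3 mm while the jar stands centred (value of joint tare_key above 0.003 m and horizontal distance between feed_jar and pan_centre below 0.005 m), for 0.05 s.
At the end, for the whole second after the job is handed in: The jar stands upright (within 3 degrees) and still on the pan, its axis within 5 mm of the pan's centre; both keys are up again (horizontal distance between feed_jar and pan_centre below 0.005 m and angle between feed_jar's own z axis and vertical below 0.05 rad and z of feed_jar in the frame of pan_centre between -0.003 and 0.003 m and linear speed of feed_jar below 0.01 m/s and value of joint each of tare_key, power_key below 0.001 m); the robot touches nothing.
It fails at once if the jar is hit or pushed with more than 12 N, or taken between the fingers (contact force between the arm and feed_jar above 12 N or (horizontal distance between the grasp point and feed_jar below 0.025 m and z of the grasp point in the frame of feed_jar below 0.09 m)).
It fails at once if the jar is lifted, falls off the pan or is tipped by more than 17 degrees (z of feed_jar in the frame of pan_centre above 0.015 m or z of feed_jar in the frame of pan_centre below -0.015 m or angle between feed_jar's own z axis and vertical above 0.3 rad).
It fails at once if the robot touches the pan with more than 1 N (contact force between the arm and pan above 1 N).
It fails at once if the power key is pressed (value of joint power_key above 0.0015 m).
It fails at once if the scoop, tape measure or seed packet is moved more than 15 mm (distance of any of scoop, tape_measure, seed_packet from where it was at the start of the episode above 0.015 m).
It also fails if it takes over 58 s, if anything falls off the work surface, if the arm or the gripper's body presses on something with over 40 N, if the wrist force passes 120 N, or if a joint passes its speed limit or range.

ROBOT

A 6-joint arm with a two-finger parallel gripper is mounted at the origin on a cart in front of the work surface, level with it; the furniture and walls round the work are solid. World frame = base frame: x ahead of the robot, y to its left, z up, the work surface at z = 0. Lengths are in m, angles in rad, forces in N, time in s.
With the tool pointing down it reaches from about 0.25 to 0.8 m from the base axis. Payload 8.5 kg.
Tool frame: the origin (TCP) lies on the centre line of the jaws, within the pads' length; the fingertips stand 19 mm ahead of it and the grasp point (between the pads) is the TCP (env.tip_reach is the distance from the TCP to the fingertips, in m); z points along the fingers, y is the line along which they close (so a half turn about z gives the same grasp; the last joint's range is limited). The gripper opens to 85 mm and grips with 20 to 120 N. Pads are 22 mm wide; open, the fingers measure 114 mm over their backs; the gripper's body (76 mm by 85 mm) begins 54 mm behind the grasp point. The pads swing forward as they close: fully open they stand 13 mm farther back than shut.
Start: joints at [-1.219, 0.238, -0.013, 1.319, 0, 1.571], TCP at [0.181, -0.493, 0.25] pointing down, gripper open.
Joint ranges: [-2.66, 2.66], [-1.03, 1.9], [-1.14, 1.46], [-1.82, 2.27], [-1.45, 1.34], [-3.14, 3.14]. Speed limits (rad/s): [2.22, 2.22, 2.79, 3.14, 3.14, 3.14].

INTERFACE

Orientations are given as a 3x3 rotation matrix whose columns are the frame's x, y, z axes.
In Python, from rig import env gives the robot as it stands.
- The arm moves only by the shell command python3 -m crank 'ROWS' [OPENING]. ROWS is JSON, one flat list of numbers, 4 for each row, row after row: the shift along the world's x, y, z as a fraction of full scale, then the turn about the world's z as a fraction of full scale. In form: [tx, ty, tz, roll, tx, ty, tz, roll, ...]. A call has exactly 8 rows; each row shifts and turns the commanded pose from where the row before left it; what a row does not reach is not made up. Full scale, the value 1, is 0.12 m for a shift and pi rad for a turn. A row lasts 1/12 s, in which the tool goes at most 41.7 mm and 7.16 degrees, less where a joint would pass 70% of its speed; a pose out of reach is approached as far as the arm can. A call with a number of a shift or a turn outside -1 to 1 is refused whole. A call with a gripper value outside its range is refused whole. OPENING is the opening, from -1 (shut) to 1 (fully open), set as the call begins (- or left out, the last holds). The fingers move at their own pace and stop on an object; the grip force is fixed at half the most. Time passes only in rows, so rows that do not move let the fingers close, or fill a call up. It gives the time, the measured TCP pose, the force, the opening and the grip force at its end, in the units of the state.
- env.state(): the state, without advancing time (a new reading comes with each control period).
- env.grab_frame(name): name is "scene" or "top" or "wrist"; returns the picture (384x512x3 uint8, red, green, blue); there is no depth.
- env.calibration(name): a dict with "mtx" (3x3 intrinsics, pixels), "D" ([k1, k2, p1, p2, k3] as OpenCV has them; the pictures are not rectified), "camera_from_world" (4x4, takes a point from world to camera coordinates). Camera axes: x right, y down, z forward; pixel columns grow to the right and rows downward; lengths in m; the calibration is good to about 2 mm. A picture is of the moment at which its call begins: read the wrist's pose just before it. calibration takes no time and is no camera call; for the wrist camera it gives the pose at the moment of the call.
- env.job_done(): hands the job in; it is judged then, once.
The state is a dict: "time_s": time; "qpos": joint angles; "qd": joint speeds; "joint_torque": joint torques, N m; "position": TCP position; "tool_rot": TCP orientation; "force": force on the tool from outside, world axes, zero at the start; "moment": the same for the moment, N m; "opening": finger opening in m; "grasp_force": force on a finger pad.
Only numpy, scipy, OpenCV 4.12 (cv2) and the standard library are available. Lean on these libraries where they do the work, as an engineer would, in place of code of your own. Each camera call takes 0.05 s, during which the arm holds its last target. There are 200 camera calls.

## Working session

There is one attempt and no reset: what is moved stays moved. The work goes in short steps, Python scripts to look and compute and a shell command to move; the robot and the scene stay as the last step left them, time stands still between calls to the robot, and variables do not carry over. Pictures are saved under pics/ and viewed, at most 13 in all, crops included, and the job is handed in when it is done.

```bash
mkdir -p pics; ls
python3 - <<'E'
from rig import env
import cv2,numpy as np
s=env.state();print(s['time_s'],s['position'],s['opening'],env.tip_reach)
a=[]
for n in("scene","top"):
    im=env.grab_frame(n)[:,:,::-1];cv2.imwrite(f"pics/{n}0.png",im)
    c=env.calibration(n);print(n,np.round(c['mtx'],1).tolist(),np.round(c['D'],3),np.round(c['camera_from_world'],3).tolist())
E
```

```text
pics
0.0 [ 0.18076612 -0.49247951  0.24966226] 0.08501174361798293 0.019
scene [[399.1, 0.0, 255.8], [0.0, 399.1, 191.2], [0.0, 0.0, 1.0]] [-0.027  0.     0.     0.     0.   ] [[-0.881, -0.472, 0.008, 0.49], [-0.341, 0.625, -0.703, 0.195], [0.327, -0.622, -0.712, 0.814], [0.0, 0.0, 0.0, 1.0]]
top [[356.9, 0.0, 258.2], [0.0, 356.9, 192.6], [0.0, 0.0, 1.0]] [-0.001  0.     0.     0.     0.   ] [[0.013, -0.999, -0.041, 0.046], [-0.993, -0.008, -0.119, 0.549], [0.118, 0.043, -0.992, 0.839], [0.0, 0.0, 0.0, 1.0]]
```

View pics/scene0.png

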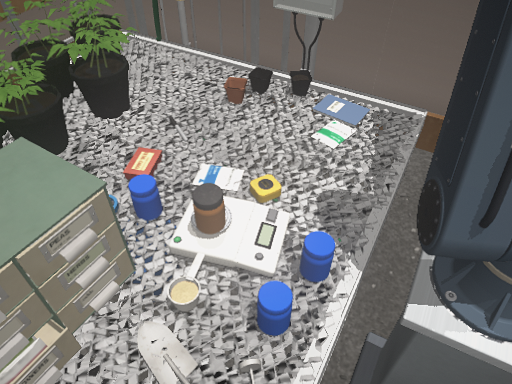

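View pics/top0.png

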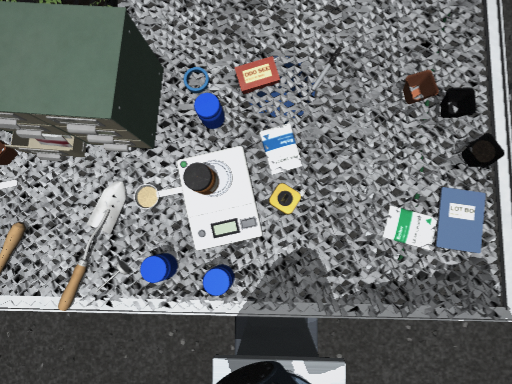

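The scene view shows the amber jar on the white balance at about (208,210). In the top view the lid is at about (198,178), the pan at (215,178), the tare key at (249,223) and the power key at (202,234). The scoop is to the left at (147,195) and the tape at (285,198). I'll enlarge both views to measure.

Run:
```python
import cv2,numpy as np
a=cv2.imread('pics/top0.png')[140:255,165:275];b=cv2.imread('pics/scene0.png')[175:275,165:295]
a=cv2.resize(a,None,fx=4,fy=4,interpolation=cv2.INTER_CUBIC)
cv2.imwrite('pics/crop1.png',cv2.resize(a,None,fx=1.25,fy=1.25))
```

```text
(no output)
```

View pics/crop1.png

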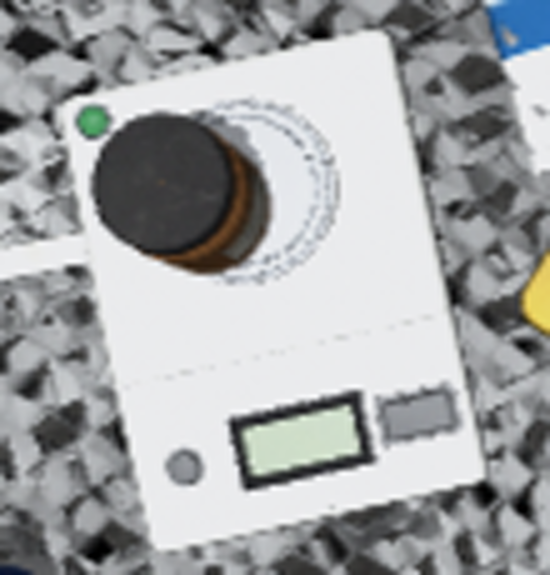

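The crop (scale 5, offset 165,140) shows the lid centred at (163,184), the tare key at (418,414), the power key at (184,467), the housing back corners at (62,102) and (390,33), and the outer ring's right edge at about (341,188).

```bash
cat > h.py <<'E'
from rig import env
import cv2,numpy as np
def ray(name,uv,z,c=None):
    c=c or env.calibration(name); T=np.array(c['camera_from_world'])
    p=cv2.undistortPoints(np.array(uv,float).reshape(-1,1,2),np.array(c['mtx']),np.array(c['D'])).reshape(-1,2)
    d=np.c_[p,np.ones(len(p))]@T[:3,:3]; o=-T[:3,:3].T@T[:3,3]
    return o+d*((z-o[2])/d[:,2])[:,None]
def proj(c,P):
    T=np.array(c['camera_from_world'])
    return cv2.projectPoints(np.array(P,float).reshape(-1,3),cv2.Rodrigues(T[:3,:3])[0],T[:3,3],np.array(c['mtx']),np.array(c['D']))[0].reshape(-1,2)
E
python3 - <<'E'
from h import *
f=lambda u,v:(165+u/5-.4,140+v/5-.4)
L=ray('top',[f(163,184)],.154)[0]
t=ray('top',[f(418,414)],.041)[0];p=ray('top',[f(184,467)],.041)[0]
b=ray('top',[f(62,102),f(390,33)],.044)
print('lid',L,'tare',t,'pow',p,'d',np.linalg.norm(t-p),'back',b,np.linalg.norm(b[0]-b[1]))
y=(p-t)[:2];y/=np.linalg.norm(y);yb=(b[0]-b[1])[:2];yb/=np.linalg.norm(yb);print(y,yb)
y=(y+yb);y/=np.linalg.norm(y);x=np.array([y[1],-y[0]])
pc1=(t+p)[:2]/2+.123*x; pc2=b.mean(0)[:2]-.07*x
print('pan',pc1,pc2,'ringR',ray('top',[f(341,188)],.06)[0],'x',x,'y',y)
for P in(pc1,pc2):print('jar off',L[:2]-P)
E
```

```text
lid [0.56814423 0.17765393 0.154     ] tare [0.47550618 0.07497456 0.041     ] pow [0.44875708 0.18750879 0.041     ] d 0.11566964483077304 back [[0.62688863 0.25327113 0.044     ]
 [0.66210339 0.09159924 0.044     ]] 0.1654626169825072
[-0.23125426  0.97289335] [-0.21282606  0.9770901 ]
pan [0.58206097 0.15855384] [0.57624354 0.15689168] ringR [0.58217572 0.11228884 0.06      ] x [0.97503526 0.22205008] y [-0.22205008  0.97503526]
jar off [-0.01391674  0.01910009]
jar off [-0.00809931  0.02076225]
```

```bash
python3 -m crank '[0.1,0.236,0,0,0.1,0.236,0,0,0.1,0.236,0,0,0.1,0.236,0,0,0.1,0.236,0,0,0.1,0.236,0,0,0.1,0.236,0,0,0.1,0.236,0,0]' -1 && python3 -m crank '[0.1,0.236,0,0,0.1,0.236,0,0,0.1,0.236,0,0,0.1,0.236,0,0,0.1,0.236,0,0,0.1,0.236,0,0,0.1,0.236,0,0,0.1,0.236,0,0]' && python3 -m crank '[0.1,0.236,0,0,0.1,0.236,0,0,0.1,0.236,0,0,0.1,0.236,0,0,0.1,0.236,0,0,0.1,0.236,0,0,0,0,0,0,0,0,0,0]'
python3 - <<'E'
from h import *
s=env.state();print(s['time_s'],s['position'],np.round(s['tool_rot'],3),s['opening'],s['force'])
c=env.calibration('wrist');print(np.round(c['mtx'],1).tolist(),np.round(c['camera_from_world'],3).tolist())
cv2.imwrite('pics/w1.png',env.grab_frame('wrist')[:,:,::-1])
E
```

```text
time_s: 0.77
position: [0.277, -0.2648, 0.2501]
tool_rot: [[0.939, 0.344, -0.0], [0.344, -0.939, 0.0], [-0.0, -0.0, -1.0]]
force: [0.4, -0.8, 1.0]
opening: 0.0003
grasp_force: 0.0
time_s: 1.43
position: [0.373, -0.0381, 0.2502]
tool_rot: [[0.939, 0.345, -0.0], [0.345, -0.939, 0.0], [-0.0, -0.0, -1.0]]
force: [0.6, 0.3, -0.4]
opening: -0.0002
grasp_force: 0.0
time_s: 2.1
position: [0.4449, 0.1314, 0.2496]
tool_rot: [[0.938, 0.347, -0.001], [0.347, -0.938, -0.0], [-0.001, -0.0, -1.0]]
force: [0.3, -0.5, 0.0]
opening: -0.0
grasp_force: 0.0
2.1 [0.4449001  0.1313765  0.24959328] [[ 0.938  0.347 -0.001]
 [ 0.347 -0.938 -0.   ]
 [-0.001 -0.    -1.   ]] -1.8825975093022067e-05 [ 0.29190556 -0.48584552  0.00853345]
[[319.3, 0.0, 258.3], [0.0, 319.3, 195.1], [0.0, 0.0, 1.0]] [[0.348, -0.937, 0.0, -0.031], [-0.891, -0.331, 0.311, 0.401], [-0.291, -0.109, -0.95, 0.524], [0.0, 0.0, 0.0, 1.0]]
```

View pics/w1.png

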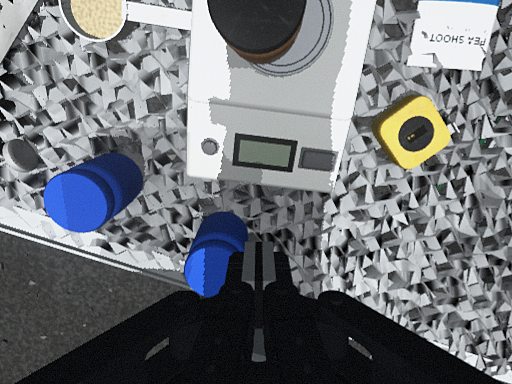

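The wrist view shows the jar at the top edge (about 257,20), the tare key at (318,158) and the power key at (209,147). I'll go forward over the pan and square the tool to the world axes.

```bash
python3 -m crank '[0.1,0.06,0,-0.028,0.1,0.06,0,-0.028,0.1,0.06,0,-0.028,0.075,0.05,0,-0.029,0,0,0,0,0,0,0,0,0,0,0,0,0,0,0,0]'
python3 - <<'E'
from h import *
s=env.state();print(s['position'],np.round(s['tool_rot'],3))
cv2.imwrite('pics/w2.png',env.grab_frame('wrist')[:,:,::-1])
c=env.calibration('wrist')
np.save('c.npy',c,allow_pickle=True)
print(proj(c,[[.58,.157,.06],[.568,.178,.154]]))
E
```

```text
time_s: 2.82
position: [0.5036, 0.0756, 0.2504]
tool_rot: [[0.994, 0.112, -0.009], [0.112, -0.991, 0.066], [-0.001, -0.067, -0.998]]
force: [-0.2, -0.3, -0.8]
opening: 0.0004
grasp_force: 0.0
[0.50357734 0.07561489 0.25043161] [[ 0.994  0.112 -0.009]
 [ 0.112 -0.991  0.066]
 [-0.001 -0.067 -0.998]]
[[197.25474235  85.89929845]
 [131.56176298  98.72517491]]
```

View pics/w2.png

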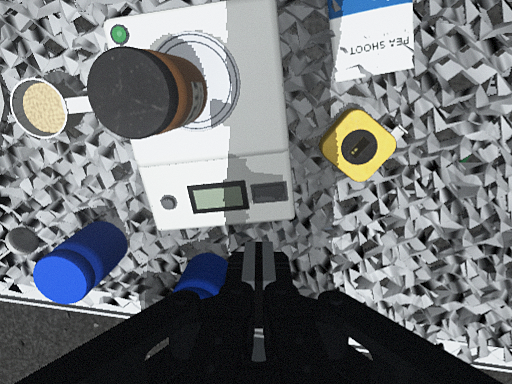

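```bash
python3 -m crank '[0,0,0,0,0,0,0,0,0,0,0,0,0,0,0,0,0,0,0,0,0,0,0,0,0,0,0,0,0,0,0,0]'; python3 -c "
from rig import env
s=env.state();print(s['qpos'],s['qd'],s['joint_torque'],s['moment'])"
```

```text
time_s: 3.53
position: [0.5043, 0.0757, 0.2503]
tool_rot: [[0.994, 0.112, -0.009], [0.112, -0.991, 0.066], [-0.001, -0.067, -0.998]]
force: [0.6, -0.2, -0.4]
opening: 0.0001
grasp_force: 0.0
[ 0.11132996  0.21285805 -0.0488862   1.31022308  0.06691796  3.14057894] [ 0.00033611  0.00013196 -0.00059602  0.00074961  0.00170704 -0.00131751] [ 3.97155597e-02 -5.17876375e+01  3.45894063e+01  1.58932252e-02
  2.65607117e-01 -7.83088308e-05] [-0.07968062 -0.0477759  -0.00860163]
```

The last joint hit its range, so yaw has to be at least the arm's azimuth. I'll use about 121° instead. There the tool's −x face pushes the jar towards the pan centre and the camera stays clear of it.

```bash
python3 -m crank '[0,0,0,0.039,0,0,0,0.039,0,0,0,0.039,0,0,0,0.039,0,0,0,0.039,0,0,0,0.039,0,0,0,0.039,0,0,0,0.039]'; python3 -m crank '[0,0.1,0,0.039,0,0.1,0,0.039,0,0.1,0,0.039,0,0.1,0,0.039,0,0.1,0,0.039,0,0,0,0.039,0,0,0,0.039,0,0,0,0.039]'
python3 - <<'E'
from h import *
s=env.state();print(s['qpos'],np.degrees(np.arctan2(s['tool_rot'][1][0],s['tool_rot'][0][0])))
for q in [(160,150),(128,10),(160,75)]: print(ray('top',[q],.0),ray('top',[q],.3))
E
```

```text
time_s: 4.2
position: [0.5044, 0.0757, 0.2502]
tool_rot: [[0.455, 0.888, -0.06], [0.89, -0.454, 0.03], [-0.001, -0.067, -0.998]]
force: [-0.4, -0.8, -0.5]
opening: 0.0002
grasp_force: 0.0
time_s: 4.87
position: [0.5044, 0.136, 0.2501]
tool_rot: [[-0.487, 0.872, -0.058], [0.873, 0.486, -0.034], [-0.001, -0.067, -0.998]]
force: [0.6, -0.7, -0.2]
opening: -0.0001
grasp_force: 0.0
[ 0.2726295   0.28180033  0.04377786  1.39782326 -0.01663642  1.33551161] 119.13425901522149
[[0.662588   0.31141583 0.        ]] [[0.59022385 0.21255517 0.3       ]]
[[1.05606805 0.41885123 0.        ]] [[0.85249358 0.28416504 0.3       ]]
[[0.86776964 0.32088962 0.        ]] [[0.72698538 0.21886982 0.3       ]]
```

```bash
python3 -m crank '[0.04,0.2,0,0,0.04,0.2,0,0,0.04,0.2,0,0,0.04,0.2,0,0,0,0,0,0,0,0,0,0,0,0,0,0,0,0,0,0]'
python3 - <<'E'
from h import *
c=env.calibration('wrist');im=env.grab_frame('wrist')[:,:,::-1]
np.save('c.npy',c,allow_pickle=True);cv2.imwrite('pics/w3.png',im)
print(proj(c,[[.58,.157,.06],[.568,.178,.154]]))
cv2.imwrite('pics/w3b.png',cv2.resize(im,(800,600),interpolation=cv2.INTER_CUBIC))
E
```

```text
time_s: 5.53
position: [0.5233, 0.2309, 0.2503]
tool_rot: [[-0.48, 0.875, -0.058], [0.877, 0.479, -0.033], [-0.001, -0.067, -0.998]]
force: [0.4, 0.0, -0.8]
opening: -0.0
grasp_force: 0.0
[[281.18837242 255.71190194]
 [281.39894526 286.43483398]]
```

View pics/w3b.png

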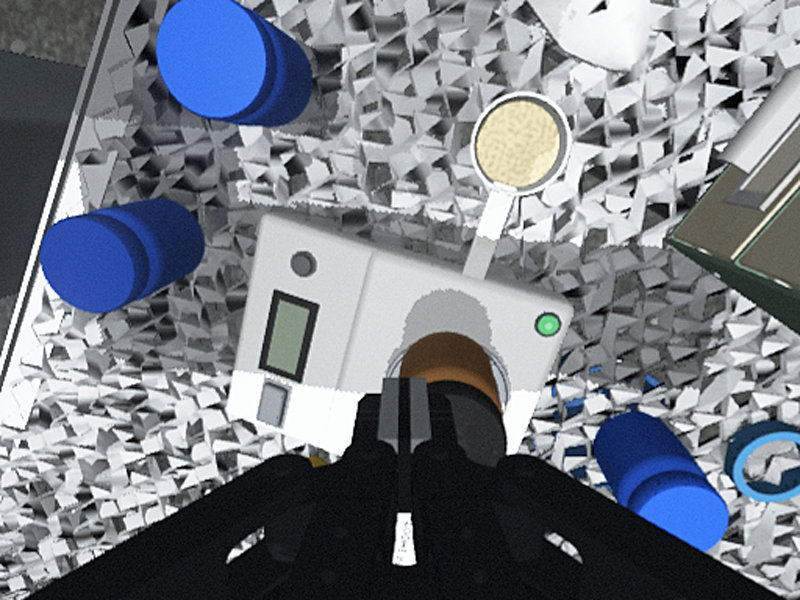

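The wrist view is blocked by the gripper: lid at about (470,420), scoop handle at (490,235). So I'll measure by fitting models to the stored top image and to w2: the ring for the pan, the lid silhouette for the jar.

```bash
cat > m.py <<'E'
from h import *
from scipy.optimize import minimize
A=np.linspace(0,2*np.pi,72,endpoint=False);C=np.c_[np.cos(A),np.sin(A)]
def circ(p,r,z):return np.c_[p[0]+r*C[:,0],p[1]+r*C[:,1],np.full(72,z)]
def pan(im,c,jar,p0=(.58,.157)):
    g=im.astype(np.float32).mean(2)
    loc=g-cv2.medianBlur(im,9).astype(np.float32).mean(2)      # rings are darker than surroundings
    vis=(C@(np.array(p0)-jar)/np.linalg.norm(np.array(p0)-jar))>0.1
    def f(p):
        return sum(cv2.remap(loc,*[a.astype(np.float32).reshape(1,-1) for a in proj(c,circ(p,r,.06)[vis]).T],cv2.INTER_LINEAR).mean() for r in(.042,.036))
    G=[(f((x,y)),x,y) for x in np.arange(p0[0]-.01,p0[0]+.0101,.001) for y in np.arange(p0[1]-.01,p0[1]+.0101,.001)]
    b=min(G);r=minimize(f,b[1:],method='Nelder-Mead',options=dict(initial_simplex=[b[1:],(b[1]+.001,b[2]),(b[1],b[2]+.001)]));return r.x,r.fun,np.median([q[0] for q in G])
def jar(im,c,pc,p0,k=2.2,thr=75,S=4):
    g=im.max(2);D=(g<thr)
    u=proj(c,[[*p0,.15]])[0];w=120 if abs(c['mtx'][0][0]-357)>9 else 45
    x0,y0=np.maximum(0,(u-w).astype(int));D=D[y0:y0+2*w,x0:x0+2*w].astype(np.uint8)
    n,l,st,ce=cv2.connectedComponentsWithStats(D);i=1+np.argmax(st[1:,4]);D=cv2.morphologyEx((l==i).astype(np.uint8),cv2.MORPH_CLOSE,np.ones((5,5)))
    Dk=cv2.resize(D,None,fx=S,fy=S,interpolation=cv2.INTER_NEAREST)
    def f(p):
        t=k*(np.array(p)-pc);P=np.r_[circ(np.array(p)+t*.088,.03,.138),circ(np.array(p)+t*.104,.03,.154)]
        h=cv2.convexHull(((proj(c,P)-[x0,y0]+.5)*S).astype(np.float32));m=np.zeros_like(Dk)
        cv2.fillConvexPoly(m,np.round(h*16).astype(np.int32),1,shift=4);return (m^Dk).sum()/Dk.sum()
    r=minimize(f,p0,method='Nelder-Mead',options=dict(initial_simplex=[p0,(p0[0]+.006,p0[1]),(p0[0],p0[1]+.006)],xatol=1e-4));return r.x,r.fun
E
python3 - <<'E'
from m import *
c=np.load('c.npy',allow_pickle=True).item()
# hand-eye from present pose -> calibration at w2
s=env.state()
def T(R,p):
    M=np.eye(4);M[:3,:3]=R;M[:3,3]=p;return M
X=np.array(c['camera_from_world'])@T(s['tool_rot'],s['position'])
R2=np.array([[.994,.112,-.009],[.112,-.991,.066],[-.001,-.067,-.998]]);U,_,V=np.linalg.svd(R2)
c2=dict(c,camera_from_world=X@np.linalg.inv(T(U@V,[.5036,.0756,.2504])))
np.save('c2.npy',c2,allow_pickle=True)
for n,c in(('top0',env.calibration('top')),('w2',c2)):
    im=cv2.imread(f'pics/{n}.png');p=(.58,.157);j=np.array((.570,.174))
    for _ in range(2):
        p,a,b=pan(im,c,j,(.58,.157));j,e=jar(im,c,p,j)
    print(n,'pan',p,a,b,'jar',j,e,'off',j-p)
E
```

```text
top0 pan [0.58090798 0.15997396] -51.27227020263672 -22.87298 jar [0.57024067 0.17268545] 0.191764888337469 off [-0.01066731  0.01271149]
w2 pan [0.58193772 0.15869537] -135.82284545898438 -14.27556 jar [0.57283791 0.17312876] 0.23195181255526084 off [-0.00909981  0.01443338]
```

Run:
```python
from m import *
o=[]
for n,c,pc,j,(x,y,w) in(('top0',env.calibration('top'),(.581,.160),(.5702,.1727),(172,140,80)),('w2',np.load('c2.npy',allow_pickle=True).item(),(.582,.1587),(.5728,.1731),(75,10,180))):
    im=cv2.imread(f'pics/{n}.png')[y:y+w,x:x+w];f=400/w;im=cv2.resize(im,(400,400),interpolation=cv2.INTER_CUBIC)
    t=2.2*(np.array(j)-pc)
    for P,col in((circ(pc,.042,.06),(0,0,255)),(circ(pc,.036,.06),(0,0,255)),(circ(j,.032,.06),(0,255,0)),(circ(np.array(j)+t*.104,.03,.154),(0,255,255)),(circ(np.array(j)+t*.088,.03,.138),(255,255,0))):
        for q in (proj(c,P)-[x,y]+.5)*f: cv2.circle(im,tuple(int(v) for v in q),1,col,-1)
    o.append(im)
cv2.imwrite('pics/ov.png',np.hstack(o))
```

```text
(no output)
```

View pics/ov.png

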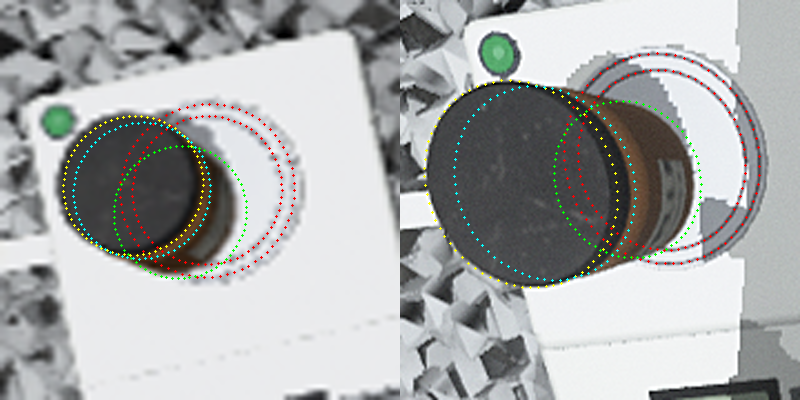

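In the wrist overlay the fitted pan rings lie on the real ones. The fitted jar base (green) overshoots the real base edge by about 3 mm, so the pan leans less than modelled and the base offset is about (−10,+18) mm. That is exactly opposite the push direction. I'll line up, descend with the gripper's body staying above the lid, and then push.

```bash
sed -i 's/k=2.2/k=1.2/' m.py; python3 -m crank '[0.06,0.032,-0.1,0,0.058,0.032,-0.2,0,0,0,-0.2,0,0,0,-0.2,0,0,0,-0.2,0,0,0,-0.15,0,0,0,-0.09,0,0,0,0,0]'
python3 - <<'E'
from m import *
s=env.state();d=-s['tool_rot'][:2,0];d/=np.linalg.norm(d);r=s['position'][:2]-[.581,.159];print(d,r@d,r@[-d[1],d[0]],np.degrees(np.arctan2(d[1],d[0])))
E
```

```text
time_s: 6.25
position: [0.5367, 0.2385, 0.1107]
tool_rot: [[-0.48, 0.875, -0.062], [0.877, 0.479, -0.035], [-0.001, -0.071, -0.997]]
force: [0.6, -0.5, -0.3]
opening: -0.0002
grasp_force: 0.0
[ 0.48047396 -0.87700899] -0.0909915986162764 -0.0007096760451613034 -61.283638470461234
```

```bash
python3 -m crank '[0.012,-0.022,0,0,0.012,-0.022,0,0,0.012,-0.022,0,0,0.012,-0.022,0,0,0.012,-0.022,0,0,0.012,-0.022,0,0,0.012,-0.022,0,0,0.012,-0.022,0,0]'; python3 -m crank '[0.008,-0.0146,0,0,0.008,-0.0146,0,0,0.008,-0.0146,0,0,0.008,-0.0146,0,0,0.008,-0.0146,0,0,0.008,-0.0146,0,0,0.008,-0.0146,0,0,0.008,-0.0146,0,0]' | head -4
python3 - <<'E'
from m import *
s=env.state();print(np.linalg.norm(s['position'][:2]-[.581,.159]))
im=env.grab_frame('wrist')[:,:,::-1];cv2.imwrite('pics/w4.png',im)
E
```

```text
time_s: 6.92
position: [0.5494, 0.218, 0.1136]
tool_rot: [[-0.481, 0.875, -0.058], [0.877, 0.48, -0.033], [-0.001, -0.067, -0.998]]
force: [-0.1, -0.6, 0.2]
opening: -0.0001
grasp_force: 0.0
time_s: 7.58
position: [0.557, 0.2042, 0.1136]
tool_rot: [[-0.481, 0.875, -0.058], [0.877, 0.48, -0.033], [-0.001, -0.067, -0.998]]
force: [-0.5, 1.4, 1.9]
0.0512368012613057
```

View pics/w4.png

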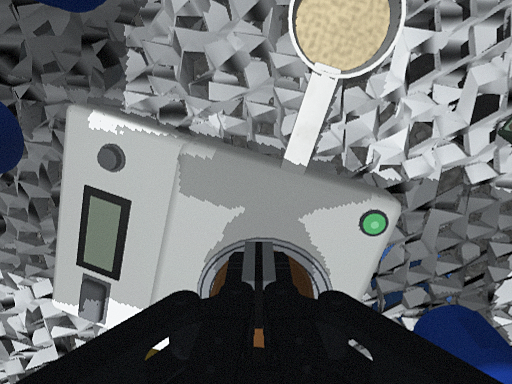

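The fingers are against the jar, and the ring shows evenly either side of it at (205,285) and (325,280). I'll push the remaining 9 mm, back off, and measure from the top camera.

```bash
python3 -m crank '[0.008,-0.0146,0,0,0.008,-0.0146,0,0,0.008,-0.0146,0,0,0.008,-0.0146,0,0,0.004,-0.0073,0,0,0,0,0,0,0,0,0,0,0,0,0,0]' | sed -n 2p\;4p; python3 -m crank '[-0.008,0.0146,0,0,-0.016,0.03,0,0,-0.05,0.09,0,0,-0.08,0.146,0,0,-0.08,0.146,0,0,-0.08,0.146,0,0,0,0,0,0,0,0,0,0]' | head -2
python3 - <<'E'
from m import *
im=env.grab_frame('top')[:,:,::-1].copy();cv2.imwrite('pics/t5.png',im);c=env.calibration('top')
p=np.array((.581,.159))
for thr in(60,75):print(jar(im,c,p,(.581,.159),thr=thr),jar(cv2.imread('pics/top0.png'),c,p,(.571,.176),thr=thr))
s=env.state();print(s['position'])
x=cv2.resize(im[130:240,165:290],(625,550),interpolation=cv2.INTER_CUBIC)
for P,col in((circ(p,.042,.06),(0,0,255)),(circ(p,.03,.154),(0,255,255)),(circ(p,.032,.06),(0,255,0))):
    for q in (proj(c,P)-[165,130]+.5)*5: cv2.circle(x,tuple(int(v) for v in q),1,col,-1)
cv2.imwrite('pics/ov5.png',x)
E
```

```text
position: [0.5612, 0.1963, 0.1133]
force: [-0.2, 0.6, -0.9]
time_s: 8.97
position: [0.5226, 0.2665, 0.1135]
(array([0.647, 0.021]), np.float64(1.0)) (array([0.57033478, 0.17602232]), np.float64(0.793800539083558))
(array([0.57921477, 0.16018644]), np.float64(0.1169253355704698)) (array([0.56901603, 0.17308773]), np.float64(0.19347084367245657))
[0.52308334 0.26581886 0.11350565]
```

View pics/ov5.png

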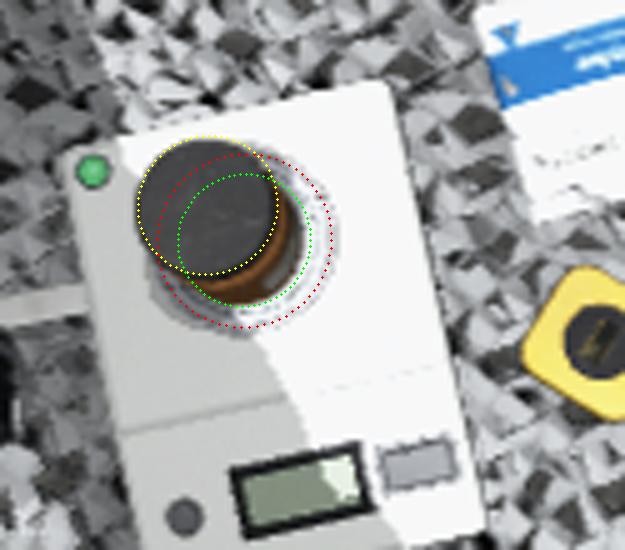

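The jar now stands nearly centred. The pan's edge is centred at about (243,243) in the crop and the lid at (209,209), against a prediction of about (206,207) for a centred jar. I'll rise and put the wrist camera over the pan for a precise check.

```bash
python3 -m crank '[0,0,0.28,0,0,0,0.28,0,0,0,0.28,0,0,0,0.28,0,0,0,0.02,0,0.139,-0.253,0,0,0.139,-0.253,0,0,0.139,-0.253,0,0]' | head -2;  python3 -m crank '[0.139,-0.253,0,0,0.139,-0.253,0,0,0.139,-0.253,0,0,0,0,0,0,0,0,0,0,0,0,0,0,0,0,0,0,0,0,0,0]' | head -2
python3 - <<'E'
from m import *
c=env.calibration('wrist');im=env.grab_frame('wrist')[:,:,::-1].copy();cv2.imwrite('pics/w6.png',im);np.save('c6.npy',c,allow_pickle=True)
T=np.array(c['camera_from_world']);print('cam',-T[:3,:3].T@T[:3,3])
p=np.array((.581,.159));print(proj(c,[[*p,.06],[*p,.154]]),jar(im,c,p,p))
x,y=np.maximum(0,(proj(c,[[*p,.1]])[0]-85).astype(int));w=170
x2=cv2.resize(im[y:y+w,x:x+w],(595,595),interpolation=cv2.INTER_CUBIC);print(x,y)
for P,col in((circ(p,.042,.06),(0,0,255)),(circ(p,.03,.154),(0,255,255)),(circ(p,.032,.06),(0,255,0))):
    for q in (proj(c,P)-[x,y]+.5)*3.5: cv2.circle(x2,tuple(int(v) for v in q),1,col,-1)
cv2.imwrite('pics/ov6.png',x2)
E
```

```text
time_s: 9.68
position: [0.5741, 0.1728, 0.2505]
time_s: 10.35
position: [0.6232, 0.0839, 0.2504]
cam [0.59317138 0.15912282 0.37409258]
[[269.50115068  84.31451925]
 [264.60004201  81.51032133]] (array([0.58125364, 0.16155109]), np.float64(0.2295699377209224))
182 0
```

View pics/ov6.png

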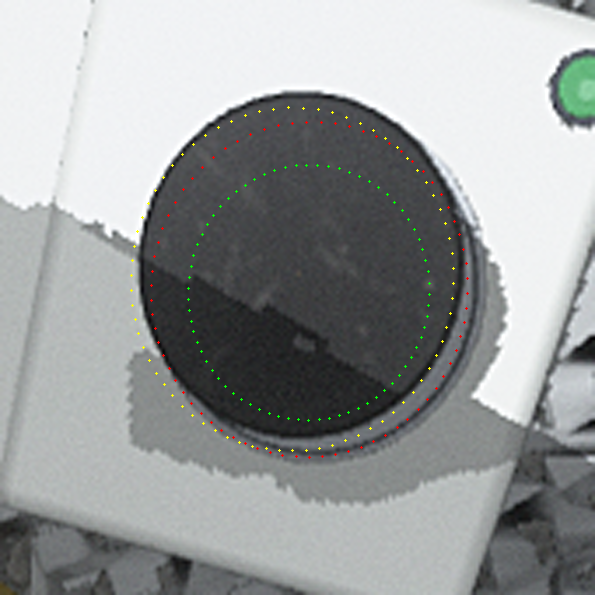

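Wrist check: the lid is centred at (301,264) in the crop against a predicted (294,278). The pan itself is about 1 mm right of the assumed spot, so the jar is about 2.5 mm off centre. The top camera put it at about 1.5 mm. Both are within tolerance, so I'll leave the jar and go to the tare key, turning the fingers along it.

```bash
python3 -m crank '[-0.158,-0.01,0,0.0374,-0.158,-0.01,0,0.0374,-0.158,-0.01,0,0.0374,-0.158,-0.01,0,0.0374,-0.158,-0.01,0,0.0374,-0.158,-0.01,0,0.0374,-0.158,-0.01,0,0.0374,-0.158,-0.01,0,0.0374]' | head -2;  python3 -m crank '[0,0,0,0.0374,0,0,0,0.0374,0,0,0,0.0374,0,0,-0.25,0,0,0,-0.25,0,0,0,-0.25,0,0,0,-0.25,0,0,0,0,0]' | head -4
python3 - <<'E'
from m import *
s=env.state();R=s['tool_rot'];print(np.degrees(np.arctan2(R[1,0],R[0,0])),'tip',s['position']+.019*R[:,2],'target .471 .0756')
E
```

```text
time_s: 11.07
position: [0.4707, 0.074, 0.2504]
time_s: 11.73
position: [0.4685, 0.0734, 0.1261]
tool_rot: [[-0.975, -0.223, 0.009], [-0.223, 0.973, -0.066], [0.006, -0.066, -0.998]]
force: [-1.1, -0.5, -0.4]
-167.11674232839752 tip [0.46869749 0.07216116 0.10709523] target .471 .0756
```

```bash
python3 -m crank '[0.036,0.032,-0.1,0,0,0,-0.15,0,0,0,-0.15,0,0,0,-0.05,0,0,0,-0.02,0,0,0,0,0,0,0,0,0,0,0,0,0]' | sed -n 2p\;4p
python3 - <<'E'
from m import *
s=env.state();R=s['tool_rot'];print('tip',s['position']+.019*R[:,2])
im=env.grab_frame('wrist')[:,:,::-1];cv2.imwrite('pics/w7.png',im)
E
```

```text
position: [0.4769, 0.0774, 0.0751]
force: [0.6, -0.5, 0.6]
tip [0.47725617 0.07617321 0.05609549]
```

View pics/w7.png

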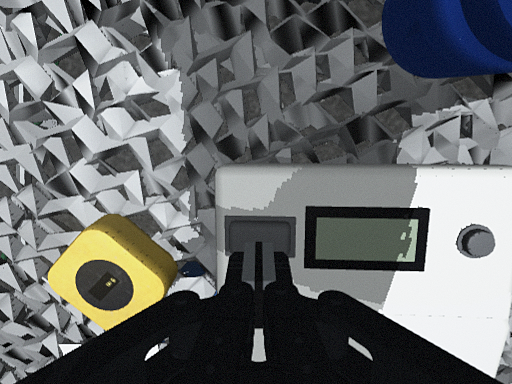

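The fingertips are at (258,245), inside the key's span (227–297, 217–257). I'll shift slightly forward and press slowly.

```bash
python3 -m crank '[-0.025,0,-0.03,0,0,0,-0.03,0,0,0,-0.03,0,0,0,-0.008,0,0,0,-0.008,0,0,0,-0.008,0,0,0,0,0,0,0,0,0]' | sed -n 2p\;4p; python3 -m crank '[0,0,-0.008,0,0,0,-0.008,0,0,0,0,0,0,0,0,0,0,0,0,0,0,0,0,0,0,0,0,0,0,0,0,0]' | sed -n 2p\;4p
```

```text
position: [0.4732, 0.0772, 0.0602]
force: [-1.6, 0.4, 1.8]
position: [0.4733, 0.0772, 0.0583]
force: [0.0, 0.2, 2.9]
```

```bash
python3 -m crank '[0,0,-0.008,0,0,0,0,0,0,0,0,0,0,0,0,0,0,0,0,0,0,0,0,0,0,0,0,0,0,0,0,0]' | sed -n 2p\;4p;python3 -m crank '[0,0,-0.008,0,0,0,0,0,0,0,0,0,0,0,0,0,0,0,0,0,0,0,0,0,0,0,0,0,0,0,0,0]' | sed -n 2p\;4p
```

```text
position: [0.4733, 0.0772, 0.0574]
force: [-0.1, 0.9, 3.5]
position: [0.4734, 0.0773, 0.057]
force: [-2.7, 0.7, 12.3]
```

The force jumped from 3.5 to 12 N, so the key is at its stop. I'll lift off, check the jar once more from the top camera, and hand in if it hasn't moved.

```bash
python3 -m crank '[0,0,0.02,0,0,0,0.05,0,0,0,0.15,0,0,0,0.2,0,0,0,0.2,0,0,0,0.2,0,0,0,0.2,0,0,0,0,0]' | sed -n 1,2p\;4p; python3 -m crank '[0,0,0,0,0,0,0,0,0,0,0,0,0,0,0,0,0,0,0,0,0,0,0,0,0,0,0,0,0,0,0,0]' | sed -n 1,2p\;4p
python3 - <<'E'
from m import *
c=env.calibration('top');im=env.grab_frame('top')[:,:,::-1].copy();cv2.imwrite('pics/t8.png',im);p=np.array((.581,.1595))
for n in('t5','t8'):print(n,jar(cv2.imread(f'pics/{n}.png'),c,p,(.581,.159)))
E
```

```text
time_s: 15.78
position: [0.4749, 0.0775, 0.1829]
force: [1.3, 0.2, 0.2]
time_s: 16.45
position: [0.4732, 0.0771, 0.1786]
force: [-0.8, 0.2, -0.2]
t5 (array([0.57920232, 0.16014268]), np.float64(0.1174496644295302))
t8 (array([0.52080659, 0.09201049]), np.float64(0.7411101474414571))
```

That t8 fit locked onto the black gripper inside the search window, so it says nothing about the jar. I'll move the arm aside and repeat it.

```bash
python3 -m crank '[0,-0.2,0.1,0,0,-0.25,0.1,0,0,-0.25,0.1,0,0,-0.25,0.1,0,0,-0.25,0,0,0,-0.25,0,0,0,-0.2,0,0,0,0,0,0]' | sed -n 1,2p
python3 - <<'E'
from m import *
c=env.calibration('top');im=env.grab_frame('top')[:,:,::-1].copy();cv2.imwrite('pics/t9.png',im);p=np.array((.581,.1595))
for n in('t5','t9'):print(n,jar(cv2.imread(f'pics/{n}.png'),c,p,(.581,.159)))
E
```

```text
time_s: 17.17
position: [0.4732, -0.1242, 0.2269]
t5 (array([0.57920232, 0.16014268]), np.float64(0.1174496644295302))
t9 (array([0.57970091, 0.16044961]), np.float64(0.07477678571428571))
```

The jar has moved only about 0.6 mm between the two fits and is about 1.6 mm from the pan centre, so I'm handing in.

```bash
python3 -m crank '[0,0,0,0,0,0,0,0,0,0,0,0,0,0,0,0,0,0,0,0,0,0,0,0,0,0,0,0,0,0,0,0]' | sed -n 4p; python3 -c "
from rig import env
print(env.job_done())"
```

```text
force: [0.1, 0.7, 0.2]
the job is handed in; nothing more can be done
None
```

I handed the job in at about 18 s, with no verdict returned: the jar stands about 1.5–2.5 mm from the pan centre by my camera fits, the tare key was pressed to its stop (force rose from 3.5 to 12 N) and released, and the arm is clear.

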